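# Seal the pop-lid canisters in order

### The arm

A 6-joint arm with a two-finger parallel gripper is mounted at the origin on the work surface. World frame = base frame: x ahead of the robot, y to its left, z up, the work surface at z = 0. Lengths are in m, angles in rad, forces in N, time in s.
With the tool pointing down it reaches from about 0.3 to 0.775 m from the base axis. Payload 14.6 kg.
Tool frame: the origin (TCP) lies at the very end of the fingers, on their centre line; the grasp point (between the pads) lies 19 mm behind it; z points along the fingers, y is the direction in which the jaws open and shut (so a half turn about z gives the same grasp; the last joint's range is limited). The gripper opens to 94 mm and grips with 3 to 60 N. Pads are 16 mm wide; open, the fingers measure 119 mm over their backs; the gripper's body (75 mm by 177 mm) begins 78 mm behind the grasp point.
Start: joints at [1.071, 0.3, 1.521, -0, 1.321, -0.067], TCP at [0.231, 0.499, 0.205] pointing down, gripper open.
Joint ranges: [-3.03, 3.03], [-0.79, 2.21], [0.23, 2.52], [-1.04, 4.18], [0, 3.07], [-2.55, 2.55]. Speed limits (rad/s): [2.22, 2.22, 2.57, 3.14, 3.14, 3.14].

### API

Orientations are given as [roll, pitch, yaw] about the fixed x, y, z axes, in that order (R = Rz(yaw) Ry(pitch) Rx(roll)).
In Python, from station import status, camera, ctrl gives the robot as it stands. The module is installed in compiled form; this text tells all that it offers.
- The arm moves only by the shell command python3 -m jog 'ROWS' [FORCE]. ROWS is JSON, a list of rows, each a list of 7 numbers: the shift along the tool's x, y, z each as a share of 1000 mm, from -1 to 1, then the turn, a rotation vector about the tool's x, y, z each as a share of pi/2 rad, from -1 to 1, then the opening, from -1 (shut) to 1 (fully open), so that 0 is half open. A call has 1 to 20 rows; each row is the pose to reach, as a shift and turn from the pose measured when the call began, along the tool's axes at that moment; what a row does not reach only later rows make up. A row lasts 1/10 s, in which the tool goes at most 50 mm and 8.59 degrees, less where a joint would pass 70% of its speed; a pose out of reach is approached as far as the arm can. A call with a number of a shift or a turn outside -1 to 1 is refused whole. A call with a gripper value outside its range is refused whole. The fingers move at their own pace and stop on an object; FORCE is the grip in N (left out, the last holds). Time passes only in rows, so rows that repeat a pose let the fingers close. It gives the time, the measured TCP pose, the force and the opening at its end, in the units of the state.
- status.get_obs(): the state, without advancing time (a new reading comes with each control period).
- camera(name): name is "scene" or "top"; returns a dict with "image" (480x640x3 uint8, red, green, blue), "fx", "fy", "cx", "cy" (pixels), "k1" (the pictures are not rectified: a ray, as slopes to the right and down, at radius r is drawn at 1 + k1 r^2 times it, then the intrinsics apply), "world_from_camera" (4x4, takes a point from camera to world coordinates). Camera axes: x right, y down, z forward; pixel columns grow to the right and rows downward; lengths in m; the calibration is good to about 2 mm. A picture is of the moment at which its call begins. There is no depth.
- ctrl.hand_in(): hands the job in, once; it reports no verdict.
The state is a dict: "time_s": time; "qpos": joint angles; "joint_vel": joint speeds; "tau": joint torques, N m; "ee_pos": TCP position; "eef_rot": TCP orientation; "force": force on the tool from outside, world axes, zero at the start; "moment": the same for the moment, N m; "grip_width": finger opening in m.
Only numpy, scipy, OpenCV 4.12 (cv2) and the standard library are available. Lean on these libraries where they do the work, as an engineer would, in place of code of your own. Each camera call takes 0.05 s, during which the arm holds its last target.

### The job

Seal three of the pop-lid canisters for the night by pressing the round button in the lid fully down with light fingertip taps: first the blue one, then the green one, then the yellow one. The red canister is still in use, so leave its button up. Press gently, do not pick up, tip or shift any canister, leave the saucer of nuts, gauge rod, screwdriver and mug where they are, and finish clear of it all.

Things in the scene. Friction and masses are not known exactly. Their poses are not given: they have to be found in the camera images.
- blue_canister: loose upright blue plastic canister, 92 mm across, with a white lid; the lid's top face is 130 mm above its origin; about 0.7 kg; origin at the centre of its underside, z up; to be sealed
- blue_button_top (a point): centre of the flat top of the round blue push button (38 mm across) in the middle of the blue canister's lid; the point moves down with the button; with the button fully up it is 150 mm above the canister's underside, fully down 138 mm
- blue_button (a joint): how far the blue button is pressed down, m: 0 fully up (top 20 mm above the lid), 0.012 fully down at its stop (top 8 mm above the lid). Past the stop the whole lid gives on its rubber seal, about 1 mm per 4 N, and springs back when let go. It resists with about 2.5 N of friction, has no spring, and stays where it is left; it starts 0 to 2 mm down
- green_canister: loose upright green plastic canister, 88 mm across, with a white lid; the lid's top face is 105 mm above its origin; about 0.7 kg; origin at the centre of its underside, z up; to be sealed
- green_button_top (a point): centre of the flat top of the round green push button (38 mm across) in the middle of the green canister's lid; the point moves down with the button; with the button fully up it is 125 mm above the canister's underside, fully down 113 mm
- green_button (a joint): how far the green button is pressed down, m: 0 fully up (top 20 mm above the lid), 0.012 fully down at its stop (top 8 mm above the lid). Past the stop the whole lid gives on its rubber seal, about 1 mm per 4 N, and springs back when let go. It resists with about 2.5 N of friction, has no spring, and stays where it is left; it starts 0 to 2 mm down
- yellow_canister: loose upright yellow plastic canister, 82 mm across, with a white lid; the lid's top face is 90 mm above its origin; about 0.7 kg; origin at the centre of its underside, z up; to be sealed
- yellow_button_top (a point): centre of the flat top of the round yellow push button (38 mm across) in the middle of the yellow canister's lid; the point moves down with the button; with the button fully up it is 110 mm above the canister's underside, fully down 98 mm
- yellow_button (a joint): how far the yellow button is pressed down, m: 0 fully up (top 20 mm above the lid), 0.012 fully down at its stop (top 8 mm above the lid). Past the stop the whole lid gives on its rubber seal, about 1 mm per 4 N, and springs back when let go. It resists with about 2.5 N of friction, has no spring, and stays where it is left; it starts 0 to 2 mm down
- red_canister: loose upright red plastic canister, 86 mm across, with a white lid; the lid's top face is 115 mm above its origin; about 0.7 kg; origin at the centre of its underside, z up; to be left alone with its button up
- red_button_top (a point): centre of the flat top of the round red push button (38 mm across) in the middle of the red canister's lid; the point moves down with the button; with the button fully up it is 135 mm above the canister's underside, fully down 123 mm
- red_button (a joint): how far the red button is pressed down, m: 0 fully up (top 20 mm above the lid), 0.012 fully down at its stop (top 8 mm above the lid). Past the stop the whole lid gives on its rubber seal, about 1 mm per 4 N, and springs back when let go. It resists with about 2.5 N of friction, has no spring, and stays where it is left; it starts 0 to 2 mm down
- saucer: loose white ceramic saucer, 124 mm across, 18 mm high, with three steel nuts in it; origin at the centre of its underside
- gauge_rod: loose aluminium gauge rod (dipstick) 360 mm long lying flat along its own x, orange ring handle at its -x end; origin at the underside, near mid-length; a fixed grey drawer unit 110 mm high stands beyond it, away from the work
- spoon_rest: fixed wooden spoon rest 240 x 100 x 26 mm, long side along x, with a screwdriver lying on it; origin at the centre of its underside
- screwdriver: loose screwdriver lying on the spoon rest along x, up to about 45 mm above the table; origin at its underside
- nut0: loose steel nut, 20 mm across, 8 mm high, lying in the saucer; origin at its underside
- nut1: loose steel nut, 20 mm across, 8 mm high, lying in the saucer; origin at its underside
- nut2: loose steel nut, 20 mm across, 8 mm high, lying in the saucer; origin at its underside
- mug: loose blue mug, 80 mm across, 92 mm high; origin at the centre of its underside
There are look-alikes about, which are no part of the job. Leave any orange look-alike of the green_canister alone.

How it is judged:
On the way, in this order (a step that is already met when the one before it is completed fails the run):
1. the blue button is pressed down (9 mm or more of its 12 mm) (value of joint blue_button above 0.009 m), for 0.1 s.
2. the green button is pressed down (9 mm or more of its 12 mm) (value of joint green_button above 0.009 m), for 0.1 s.
3. the yellow button is pressed down (9 mm or more of its 12 mm) (value of joint yellow_button above 0.009 m), for 0.1 s.
At the end, for the whole second after the job is handed in: the blue, green and yellow buttons are at least 9 mm down, the red one less than 5 mm; all four canisters stand upright (within 0.08 rad) and at rest within 25 mm of where they began, and so do the saucer, gauge rod, screwdriver, mug and nuts (value of joint each of blue_button, green_button, yellow_button above 0.009 m and value of joint red_button below 0.005 m and distance of each of blue_canister, green_canister, yellow_canister, red_canister, saucer, gauge_rod, screwdriver, mug, nut0, nut1, nut2 from where it was at the start of the episode below 0.025 m and angle between each of blue_canister, green_canister, yellow_canister, red_canister's own z axis and vertical below 0.08 rad and linear speed of each of blue_canister, green_canister, yellow_canister, red_canister below 0.02 m/s); the robot touches nothing.
It fails at once if a button is pressed (over 6 mm) out of turn: green before blue, or yellow before green ((value of joint green_button above 0.006 m and value of joint blue_button below 0.006 m) or (value of joint yellow_button above 0.006 m and value of joint green_button below 0.006 m)).
It fails at once if the red button is pressed more than 5 mm down (value of joint red_button above 0.005 m).
It fails at once if a canister is lifted more than 10 mm, shifted more than 25 mm or tipped more than 0.2 rad (height (world z) of any of blue_canister, green_canister, yellow_canister, red_canister above 0.01 m or distance of any of blue_canister, green_canister, yellow_canister, red_canister from where it was at the start of the episode above 0.025 m or angle between any of blue_canister, green_canister, yellow_canister, red_canister's own z axis and vertical above 0.2 rad).
It fails at once if a canister or its button is pushed harder than 25 N (contact force between any of the fingers, the arm and blue_canister above 25 N or contact force between any of the fingers, the arm and green_canister above 25 N or contact force between any of the fingers, the arm and yellow_canister above 25 N or contact force between any of the fingers, the arm and red_canister above 25 N).
It fails at once if a bystander (saucer, nut, gauge rod, screwdriver, mug) is moved more than 25 mm (distance of any of saucer, gauge_rod, screwdriver, mug, nut0, nut1, nut2 from where it was at the start of the episode above 0.025 m).
It also fails if it takes over 48 s, if anything falls off the work surface, if the arm or the gripper's body presses on something with over 40 N, if the wrist force passes 120 N, or if a joint passes its speed limit or range.

## Working session

There is one attempt and no reset: what is moved stays moved. The work goes in short steps, Python scripts to look and compute and a shell command to move; the robot and the scene stay as the last step left them, time stands still between calls to the robot, and variables do not carry over. Pictures are saved under pics/ and viewed, and the job is handed in when it is done.

```bash
mkdir -p pics; python3 - <<'E'
from station import status,camera
import cv2
for n in("scene","top"):
    c=camera(n); cv2.imwrite(f"pics/{n}0.png",c["image"][:,:,::-1])
    print(n,{k:(v.tolist() if hasattr(v,'tolist') else v) for k,v in c.items() if k!="image"})
print(status.get_obs())
E
```

```text
scene {'fx': 560.2619107525192, 'fy': 560.2619107525192, 'cx': 318.52660998570883, 'cy': 238.97415575441875, 'k1': 0.011938694971945796, 'world_from_camera': [[-0.05396093872295168, 0.6894099293311133, -0.7223587518898124, 1.40668542635926], [0.998530714163148, 0.033659592865450665, -0.04246698342202377, 0.07064587133437641], [-0.004962858548476854, -0.7235889586967188, -0.6902132923142138, 0.9807604395500217], [0.0, 0.0, 0.0, 1.0]]}
top {'fx': 571.4933567352359, 'fy': 571.4933567352359, 'cx': 325.9306055600159, 'cy': 239.04479688422788, 'k1': -0.12925961965653804, 'world_from_camera': [[-0.014689097973752613, -0.9803258628737266, 0.19683859627014497, 0.17700067226754693], [-0.9997876174093758, 0.017246090899959873, 0.011282394406953517, -0.012040858028552726], [-0.014455119356173822, -0.19663106298231198, -0.9803709882462072, 1.7212801914706304], [0.0, 0.0, 0.0, 1.0]]}
{'time_s': 0.1, 'qpos': array([ 1.07140404e+00,  3.00398825e-01,  1.52152541e+00, -1.13308798e-06,
        1.32075698e+00, -6.65846065e-02]), 'joint_vel': array([-0.00048608, -0.00144628, -0.00287431, -0.00027369, -0.00020519,
       -0.00160609]), 'tau': array([ 1.90707637e-03, -5.32645547e+01, -3.53282762e+01,  7.09290197e-02,
        2.34800298e-02, -3.74457125e-05]), 'ee_pos': array([0.23055503, 0.49906418, 0.20494954]), 'eef_rot': array([-3.14050644e+00, -7.13321974e-05,  2.70878522e+00]), 'force': array([-0.6394538 , -0.15266216, -0.26138275]), 'moment': array([ 0.0276308 , -0.02785468,  0.02912549]), 'grip_width': 0.0938063635412628}
```

View pics/scene0.png

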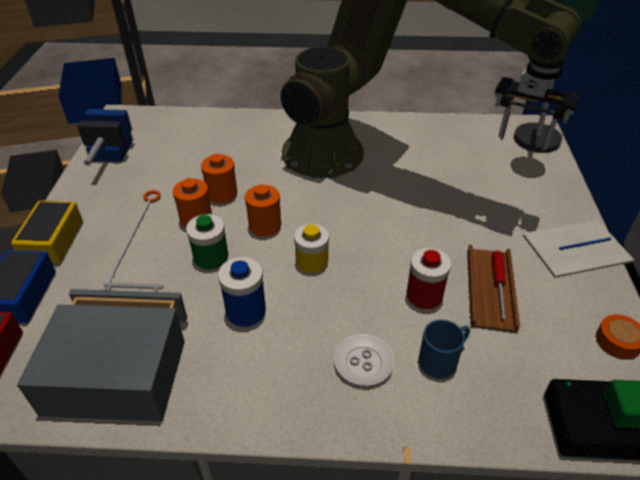

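View pics/top0.png

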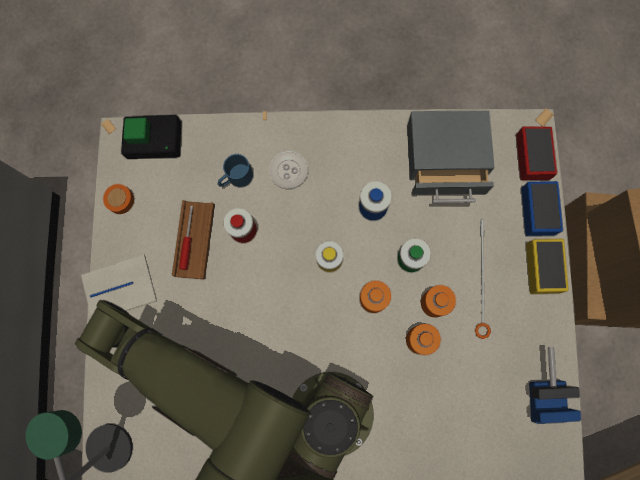

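The top view has the blue button at about (376,196), green (416,253), yellow (329,254) and red (237,221).

Things that could be mistaken for the targets, by top pixel:
- **Orange look-alikes:** (376,295), (439,300) and (424,338).
- **For blue:** mug (237,170), blue bin (543,208).
- **For green:** green box (135,129).
- **For yellow:** yellow bin (548,265).

I'm choosing the white-lidded canisters with coloured buttons. Next I'll measure them in both views.

```bash
cat > h.py <<'E'
import numpy as np,cv2
from station import status,camera
H={'blue':.150,'green':.125,'yellow':.110,'red':.135}
PX={'top':{'blue':(376,196),'green':(416,253),'yellow':(329,254),'red':(237,221)},
 'scene':{'blue':(240,269),'green':(206,222),'yellow':(312,232),'red':(431,257)}}
def ray(c,u,v):
    xd=np.array([(u-c['cx'])/c['fx'],(v-c['cy'])/c['fy']]); x=xd.copy()
    for _ in range(20): x=xd/(1+c['k1']*(x@x))
    T=c['world_from_camera']; d=T[:3,:3]@np.array([x[0],x[1],1]); return T[:3,3],d/np.linalg.norm(d)
def plane(c,u,v,z):
    o,d=ray(c,u,v); return o+d*(z-o[2])/d[2]
def mask(hsv,n):
    h=hsv[...,0]; s=hsv[...,1]>110; b=hsv[...,2]>40
    r={'blue':(h>100)&(h<130),'green':(h>45)&(h<90),'yellow':(h>20)&(h<35),'red':(h<7)|(h>172)}[n]
    return (r&s&b).astype(np.uint8)
def blob(c,cam,n,w=13):
    u,v=PX[cam][n]; hsv=cv2.cvtColor(c['image'],cv2.COLOR_RGB2HSV); m=mask(hsv,n)
    k=np.zeros_like(m); k[v-w:v+w+1,u-w:u+w+1]=1
    nn,l,st,ce=cv2.connectedComponentsWithStats(m*k)
    ids=[i for i in range(1,nn)]; i=min(ids,key=lambda i:np.hypot(*(ce[i]-[u,v]))-.05*st[i,4])
    return ce[i],st[i]
E
python3 - <<'E'
from h import *
ct=camera('top');cs=camera('scene')
for n in H:
    r=[]
    for cam,c in(('top',ct),('scene',cs)):
        p,st=blob(c,cam,n); r.append(ray(c,*p)); print(n,cam,p.round(1),st, plane(c,*p,H[n]-.004).round(4))
    A=np.zeros((3,3));b=np.zeros(3)
    for o,d in r: P=np.eye(3)-np.outer(d,d);A+=P;b+=P@o
    print('  tri',np.linalg.solve(A,b).round(4))
a=cv2.resize(ct['image'][170:290,215:445],None,fx=3,fy=3,interpolation=2)
b=cv2.resize(cs['image'][190:330,170:460],(690,333),interpolation=2)
cv2.imwrite('pics/crop.png',np.vstack([a[:260],b])[:,:,::-1])
E
```

```text
blue top [375.8 194.6] [370 189  13  12 123] [ 0.6204 -0.1384  0.146 ]
blue scene [239.1 268.7] [231 261  17  17 224] [ 0.6288 -0.1384  0.146 ]
  tri [ 0.6225 -0.1395  0.1392]
green top [415.9 251.7] [410 246  13  13 127] [ 0.4571 -0.2491  0.121 ]
green scene [203.5 220.5] [197 215  15  12 134] [ 0.4583 -0.2505  0.121 ]
  tri [ 0.4574 -0.25    0.1202]
yellow top [329.  253.4] [323 247  13  14 135] [ 0.4592 -0.0015  0.106 ]
yellow scene [311.  231.5] [304 224  15  16 202] [ 0.4672 -0.0018  0.106 ]
  tri [ 0.4603 -0.0019  0.0997]
red top [236.8 220.6] [231 215  13  13 130] [0.5548 0.2614 0.131 ]
red scene [431.3 257.9] [423 250  18  17 235] [0.5636 0.2601 0.131 ]
  tri [0.5564 0.2622 0.1238]
```

View pics/crop.png

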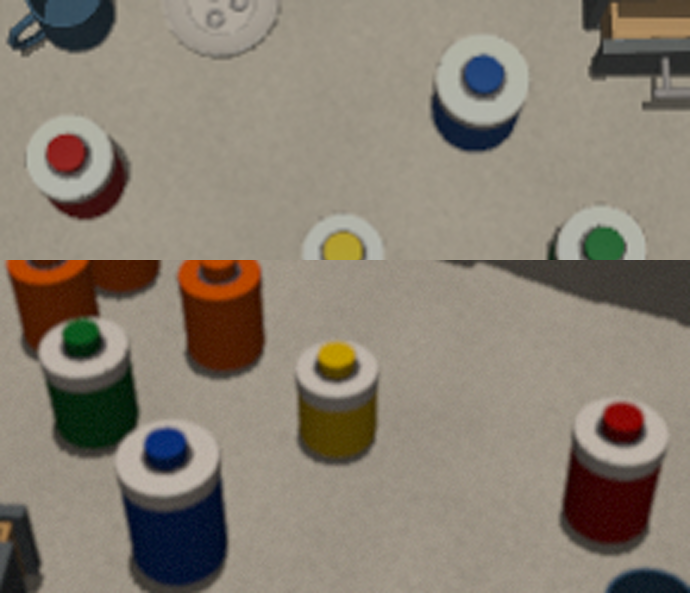

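The crop confirms the choice: the blue, green, yellow and red buttons sit on white lids, while the look-alikes are all orange. I'll use the top view at the button-top plane, with the fingers shut.

```bash
cat >> h.py <<'E'
from scipy.spatial.transform import Rotation as Ro
def to(x,y,z):
    s=status.get_obs(); R=Ro.from_euler('xyz',s['eef_rot']).as_matrix()
    print('shift m tool',(R.T@(np.array([x,y,z])-s['ee_pos'])).round(4),'pos',s['ee_pos'].round(4),'rot',s['eef_rot'].round(3),'F',s['force'].round(2),'t',s['time_s'],'grip',round(s['grip_width'],4))
E
python3 -c "
from h import *
c=camera('top')
for n in H: print(n,plane(c,*blob(c,'top',n)[0],H[n]-.001).round(4))
to(.620,-.138,.20)"
```

```text
blue [ 0.6196 -0.1382  0.149 ]
green [ 0.4565 -0.2488  0.124 ]
yellow [ 0.4587 -0.0015  0.109 ]
red [0.5542 0.2609 0.134 ]
shift m tool [-0.6207 -0.4151  0.0054] pos [0.2306 0.4992 0.2052] rot [-3.141 -0.     2.709] F [-0.87  0.46 -1.16] t 0.25 grip 0.094
```

```bash
python3 -m jog '[[-0.05,-0.033,0,0,0,0,-1],[-0.1,-0.066,0,0,0,0,-1],[-0.14,-0.093,0,0,0,0,-1],[-0.18,-0.12,0,0,0,0,-1],[-0.22,-0.147,0,0,0,0,-1],[-0.26,-0.174,0,0,0,0,-1],[-0.3,-0.2,0,0,0,0,-1],[-0.34,-0.227,0,0,0,0,-1],[-0.38,-0.254,0,0,0,0,-1],[-0.42,-0.281,0,0,0,0,-1],[-0.46,-0.308,0,0,0,0,-1],[-0.5,-0.334,0,0,0,0,-1],[-0.54,-0.361,0,0,0,0,-1],[-0.58,-0.388,0,0,0,0,-1],[-0.6,-0.4,0,0,0,0,-1],[-0.61,-0.409,0,0,0,0,-1],[-0.621,-0.415,0,0,0,0,-1],[-0.621,-0.415,0,0,0,0,-1],[-0.621,-0.415,0,0,0,0,-1],[-0.621,-0.415,0,0,0,0,-1]]' 10
python3 - <<'E'
from h import *
to(.6205,-.138,.155)
for n in('scene','top'):
    c=camera(n); u,v=PX[n]['blue']; a=cv2.resize(c['image'][v-80:v+60,u-90:u+90],None,fx=3,fy=3); cv2.imwrite(f'pics/b1{n}.png',a[:,:,::-1])
E
```

```text
time_s: 2.25
ee_pos: [0.62, -0.1371, 0.2056]
eef_rot: [-3.141, 0.0, 2.71]
force: [-0.8, -0.1, 0.1]
grip_width: 0.0006
shift m tool [-0.0008 -0.0006  0.0506] pos [ 0.62   -0.1371  0.2056] rot [-3.141  0.     2.71 ] F [-0.85 -0.08  0.09] t 2.25 grip 0.0006
```

View pics/b1scene.png

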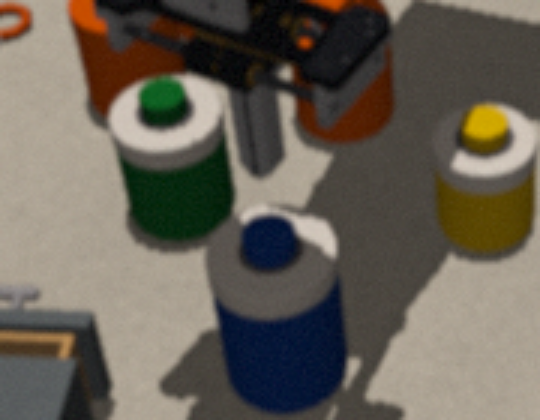

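View pics/b1top.png

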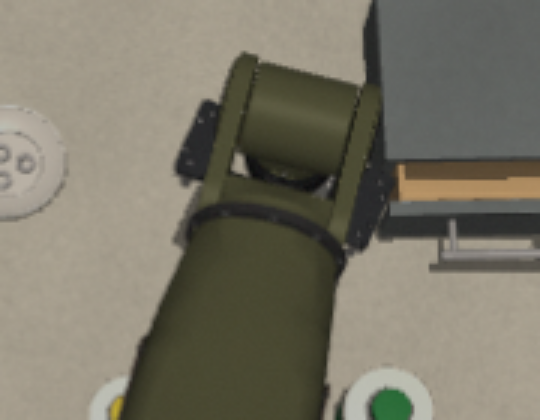

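The closed fingertips are at about crop (262,170), right above the blue button. Now I'll come down close to it and then press slowly.

```bash
python3 -m jog '[[-0.001,-0.001,0.015,0,0,0,-1],[-0.001,-0.001,0.03,0,0,0,-1],[-0.001,-0.001,0.04,0,0,0,-1],[-0.001,-0.001,0.045,0,0,0,-1],[-0.001,-0.001,0.048,0,0,0,-1],[-0.001,-0.001,0.048,0,0,0,-1],[-0.001,-0.001,0.048,0,0,0,-1]]'
python3 - <<'E'
from h import *
to(.6205,-.138,.138)
c=camera('scene'); u,v=PX['scene']['blue']; a=cv2.resize(c['image'][v-60:v+60,u-80:u+80],None,fx=4,fy=4); cv2.imwrite('pics/b2.png',a[:,:,::-1])
E
```

```text
time_s: 3.05
ee_pos: [0.6208, -0.1387, 0.1581]
eef_rot: [-3.141, 0.001, 2.71]
force: [0.7, 0.5, 0.1]
grip_width: 0.0003
shift m tool [0.0006 0.0005 0.0201] pos [ 0.6208 -0.1387  0.1581] rot [-3.141e+00  1.000e-03  2.710e+00] F [0.7  0.53 0.07] t 3.05 grip 0.0003
```

View pics/b2.png

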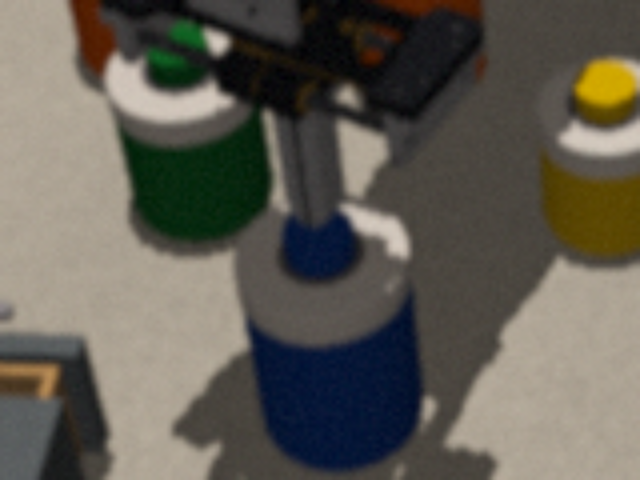

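The tip is over the middle of the blue button, so I'm pressing slowly to just about its stop.

```bash
python3 -m jog '[[0,0,0.003,0,0,0,-1],[0,0,0.006,0,0,0,-1],[0,0,0.008,0,0,0,-1],[0,0,0.009,0,0,0,-1],[0,0,0.010,0,0,0,-1],[0,0,0.011,0,0,0,-1],[0,0,0.012,0,0,0,-1],[0,0,0.013,0,0,0,-1],[0,0,0.014,0,0,0,-1],[0,0,0.015,0,0,0,-1],[0,0,0.015,0,0,0,-1],[0,0,0.015,0,0,0,-1]]'; python3 -m jog '[[0,0,0.001,0,0,0,-1],[0,0,0.002,0,0,0,-1],[0,0,0.003,0,0,0,-1],[0,0,0.004,0,0,0,-1],[0,0,0.004,0,0,0,-1],[0,0,0.004,0,0,0,-1]]'
```

```text
time_s: 4.3
ee_pos: [0.6209, -0.1387, 0.1432]
eef_rot: [-3.141, 0.001, 2.71]
force: [0.1, -0.1, 2.5]
grip_width: 0.0005
time_s: 4.9
ee_pos: [0.6209, -0.1387, 0.1391]
eef_rot: [-3.141, 0.001, 2.71]
force: [-0.1, -0.3, 0.4]
grip_width: 0.0005
```

```bash
python3 -m jog '[[0,0,0.001,0,0,0,-1],[0,0,0.002,0,0,0,-1],[0,0,0.0025,0,0,0,-1],[0,0,0.0025,0,0,0,-1],[0,0,0.0025,0,0,0,-1]]'
```

```text
time_s: 5.4
ee_pos: [0.6209, -0.1387, 0.1369]
eef_rot: [-3.141, 0.001, 2.71]
force: [-2.0, 0.8, 5.2]
grip_width: 0.0004
```

The force climbed to about 5 N at z = 0.137, so the blue button is on its stop. Lifting clear.

```bash
python3 -m jog '[[0,0,-0.004,0,0,0,-1],[0,0,-0.014,0,0,0,-1],[0,0,-0.03,0,0,0,-1],[0,0,-0.05,0,0,0,-1],[0,0,-0.06,0,0,0,-1],[0,0,-0.06,0,0,0,-1],[0,0,-0.06,0,0,0,-1]]'
python3 - <<'E'
from h import *
to(.457,-.249,.195)
c=camera('scene'); u,v=PX['scene']['blue']; a=cv2.resize(c['image'][v-60:v+60,u-80:u+80],None,fx=4,fy=4); cv2.imwrite('pics/b3.png',a[:,:,::-1])
E
```

```text
time_s: 6.1
ee_pos: [0.6207, -0.1386, 0.1963]
eef_rot: [-3.141, 0.001, 2.71]
force: [-0.8, 0.8, -0.2]
grip_width: 0.0
shift m tool [ 0.1024 -0.1688  0.0013] pos [ 0.6207 -0.1386  0.1963] rot [-3.141e+00  1.000e-03  2.710e+00] F [-0.82  0.83 -0.19] t 6.1 grip 0.0
```

View pics/b3.png

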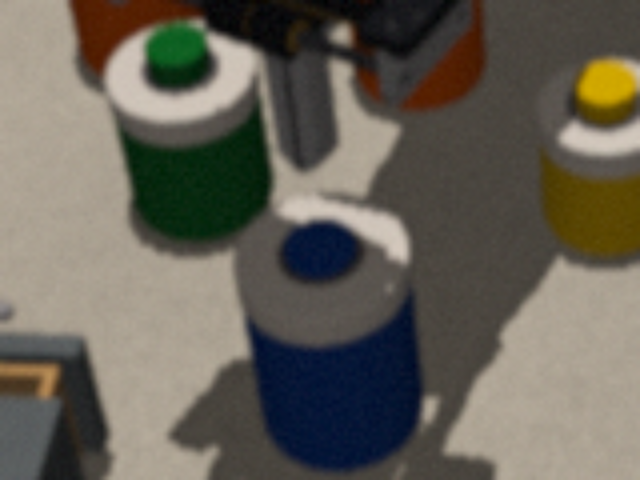

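The blue button is down, the canister hasn't moved, and green is unchanged. Next is green.

```bash
python3 -m jog '[[0.02,-0.033,0,0,0,0,-1],[0.04,-0.067,0,0,0,0,-1],[0.06,-0.1,0,0,0,0,-1],[0.08,-0.133,0,0,0,0,-1],[0.095,-0.155,0,0,0,0,-1],[0.102,-0.169,0,0,0,0,-1],[0.102,-0.169,0.02,0,0,0,-1],[0.102,-0.169,0.04,0,0,0,-1],[0.102,-0.169,0.05,0,0,0,-1],[0.102,-0.169,0.06,0,0,0,-1],[0.102,-0.169,0.063,0,0,0,-1],[0.102,-0.169,0.063,0,0,0,-1],[0.102,-0.169,0.063,0,0,0,-1]]'
python3 - <<'E'
from h import *
to(.457,-.249,.113)
c=camera('scene'); u,v=PX['scene']['green']; a=cv2.resize(c['image'][v-60:v+60,u-80:u+80],None,fx=4,fy=4); cv2.imwrite('pics/g2.png',a[:,:,::-1])
E
```

```text
time_s: 7.45
ee_pos: [0.4575, -0.2495, 0.1336]
eef_rot: [-3.141, 0.001, 2.71]
force: [0.4, 0.3, -0.7]
grip_width: 0.0001
shift m tool [0.0006 0.0002 0.0206] pos [ 0.4575 -0.2495  0.1336] rot [-3.141e+00  1.000e-03  2.710e+00] F [ 0.37  0.27 -0.69] t 7.45 grip 0.0001
```

View pics/g2.png

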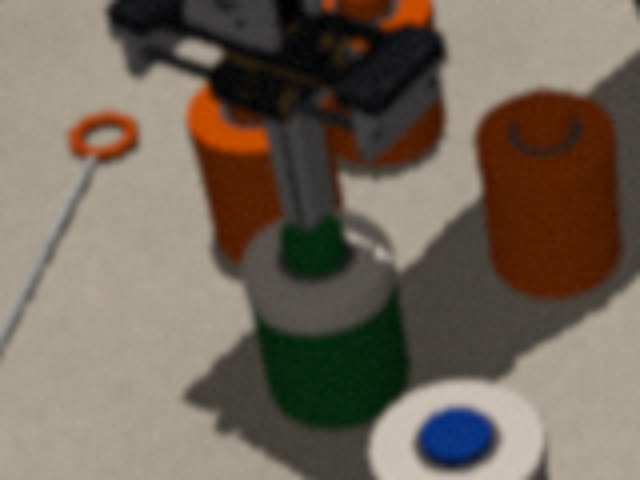

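The tip is over the green button, and the gripper body is well above the orange look-alikes.

```bash
python3 -m jog '[[0,0,0.003,0,0,0,-1],[0,0,0.006,0,0,0,-1],[0,0,0.008,0,0,0,-1],[0,0,0.009,0,0,0,-1],[0,0,0.010,0,0,0,-1],[0,0,0.011,0,0,0,-1],[0,0,0.012,0,0,0,-1],[0,0,0.013,0,0,0,-1],[0,0,0.014,0,0,0,-1],[0,0,0.015,0,0,0,-1],[0,0,0.016,0,0,0,-1],[0,0,0.017,0,0,0,-1],[0,0,0.018,0,0,0,-1],[0,0,0.019,0,0,0,-1],[0,0,0.019,0,0,0,-1]]'; python3 -m jog '[[0,0,0.001,0,0,0,-1],[0,0,0.002,0,0,0,-1],[0,0,0.0025,0,0,0,-1],[0,0,0.0025,0,0,0,-1],[0,0,0.0025,0,0,0,-1]]'
```

```text
time_s: 9.0
ee_pos: [0.4574, -0.2495, 0.1145]
eef_rot: [-3.141, 0.001, 2.71]
force: [-1.0, 1.0, 1.8]
grip_width: 0.0007
time_s: 9.5
ee_pos: [0.4575, -0.2495, 0.1121]
eef_rot: [-3.141, 0.001, 2.71]
force: [-0.8, 0.5, 3.9]
grip_width: 0.0007
```

```bash
python3 -m jog '[[0,0,-0.004,0,0,0,-1],[0,0,-0.014,0,0,0,-1],[0,0,-0.03,0,0,0,-1],[0,0,-0.05,0,0,0,-1],[0,0,-0.07,0,0,0,-1],[0,0,-0.08,0,0,0,-1],[0,0,-0.08,0,0,0,-1],[0,0,-0.08,0,0,0,-1]]'
python3 - <<'E'
from h import *
to(.460,-.0015,.190)
c=camera('scene'); u,v=PX['scene']['green']; a=cv2.resize(c['image'][v-60:v+60,u-80:u+80],None,fx=4,fy=4); cv2.imwrite('pics/g3.png',a[:,:,::-1])
E
```

```text
time_s: 10.3
ee_pos: [0.4572, -0.2493, 0.1915]
eef_rot: [-3.141, 0.0, 2.71]
force: [1.6, -1.0, -1.1]
grip_width: 0.0004
shift m tool [0.1012 0.2262 0.0014] pos [ 0.4572 -0.2493  0.1915] rot [-3.141  0.     2.71 ] F [ 1.58 -1.01 -1.15] t 10.3 grip 0.0004
```

View pics/g3.png

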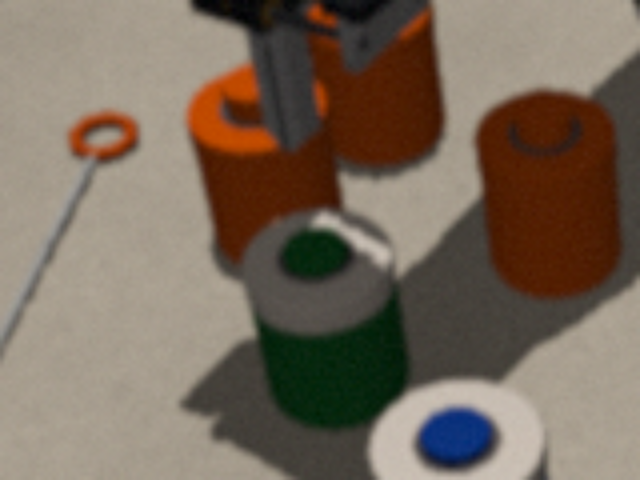

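Green is down and hasn't shifted. Next is yellow.

```bash
python3 -m jog '[[0.018,0.04,0,0,0,0,-1],[0.036,0.08,0,0,0,0,-1],[0.054,0.12,0,0,0,0,-1],[0.072,0.16,0,0,0,0,-1],[0.09,0.2,0,0,0,0,-1],[0.098,0.218,0,0,0,0,-1],[0.101,0.226,0,0,0,0,-1],[0.101,0.226,0,0,0,0,-1],[0.101,0.226,0.02,0,0,0,-1],[0.101,0.226,0.04,0,0,0,-1],[0.101,0.226,0.06,0,0,0,-1],[0.101,0.226,0.068,0,0,0,-1],[0.101,0.226,0.073,0,0,0,-1],[0.101,0.226,0.073,0,0,0,-1],[0.101,0.226,0.073,0,0,0,-1]]'
python3 - <<'E'
from h import *
to(.460,-.0015,.098)
c=camera('scene'); u,v=PX['scene']['yellow']; a=cv2.resize(c['image'][v-60:v+60,u-80:u+80],None,fx=4,fy=4); cv2.imwrite('pics/y2.png',a[:,:,::-1])
E
```

```text
time_s: 11.85
ee_pos: [0.4603, -0.002, 0.1188]
eef_rot: [-3.141, 0.001, 2.709]
force: [0.0, 0.4, 0.8]
grip_width: 0.0003
shift m tool [0.0005 0.0003 0.0208] pos [ 0.4603 -0.002   0.1188] rot [-3.141e+00  1.000e-03  2.709e+00] F [0.03 0.37 0.83] t 11.85 grip 0.0003
```

View pics/y2.png

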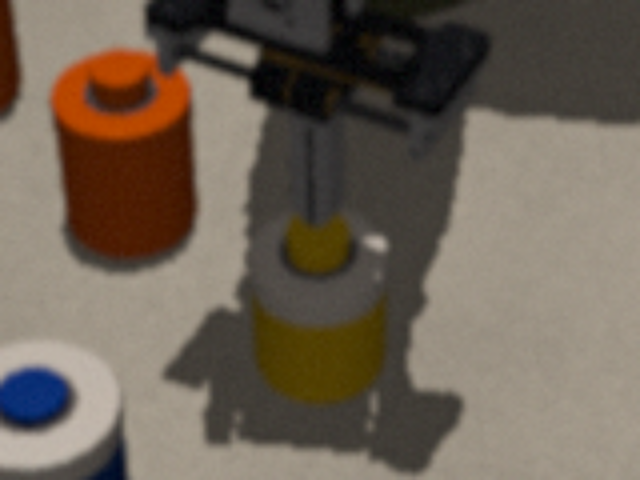

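The tip is centred over the yellow button.

```bash
python3 -m jog '[[0,0,0.003,0,0,0,-1],[0,0,0.006,0,0,0,-1],[0,0,0.008,0,0,0,-1],[0,0,0.009,0,0,0,-1],[0,0,0.010,0,0,0,-1],[0,0,0.011,0,0,0,-1],[0,0,0.012,0,0,0,-1],[0,0,0.013,0,0,0,-1],[0,0,0.014,0,0,0,-1],[0,0,0.015,0,0,0,-1],[0,0,0.016,0,0,0,-1],[0,0,0.017,0,0,0,-1],[0,0,0.018,0,0,0,-1],[0,0,0.019,0,0,0,-1],[0,0,0.019,0,0,0,-1]]'; python3 -m jog '[[0,0,0.001,0,0,0,-1],[0,0,0.002,0,0,0,-1],[0,0,0.0025,0,0,0,-1],[0,0,0.0025,0,0,0,-1],[0,0,0.0025,0,0,0,-1]]'
```

```text
time_s: 13.4
ee_pos: [0.4604, -0.0019, 0.0998]
eef_rot: [3.142, 0.001, 2.71]
force: [0.5, 0.0, 2.5]
grip_width: 0.0004
time_s: 13.9
ee_pos: [0.4604, -0.0019, 0.0973]
eef_rot: [-3.142, 0.001, 2.71]
force: [0.1, 1.0, 3.0]
grip_width: 0.0006
```

```bash
python3 -m jog '[[0,0,-0.004,0,0,0,-1],[0,0,-0.014,0,0,0,-1],[0,0,-0.03,0,0,0,-1],[0,0,-0.05,0,0,0,-1],[0,0,-0.08,0,0,0,-1],[0,0,-0.11,0,0,0,-1],[0,0,-0.13,0,0,0,-1],[0.03,0.03,-0.13,0,0,0,-1],[0.06,0.06,-0.13,0,0,0,-1],[0.09,0.09,-0.13,0,0,0,-1],[0.12,0.12,-0.13,0,0,0,-1],[0.15,0.15,-0.13,0,0,0,-1],[0.18,0.18,-0.13,0,0,0,-1],[0.21,0.21,-0.13,0,0,0,-1],[0.24,0.24,-0.13,0,0,0,-1],[0.26,0.26,-0.13,0,0,0,-1],[0.264,0.264,-0.13,0,0,0,-1],[0.264,0.264,-0.13,0,0,0,-1],[0.264,0.264,-0.13,0,0,0,-1]]'
python3 - <<'E'
from h import *
ct=camera('top');cs=camera('scene')
for n,c in(('top',ct),('scene',cs)):
    cv2.imwrite(f'pics/end{n}.png',c['image'][:,:,::-1])
    print(n)
    for k in H: p,st=blob(c,n,k); print(k,p.round(1),st,plane(c,*p,H[k]-(.013 if k!='red' else .001)).round(4))
cv2.imwrite('pics/endc.png',cv2.resize(cs['image'][190:340,170:470],None,fx=2.6,fy=2.6)[:,:,::-1])
E
```

```text
time_s: 15.8
ee_pos: [0.3315, 0.3476, 0.2273]
eef_rot: [-3.142, 0.001, 2.709]
force: [-0.8, 0.4, -0.1]
grip_width: 0.0003
top
blue [375.7 195.1] [370 189  12  13 119] [ 0.6215 -0.1388  0.137 ]
green [415.5 252.4] [410 247  12  12 118] [ 0.4566 -0.2492  0.112 ]
yellow [328.9 253.9] [323 248  13  13 137] [ 0.4591 -0.0013  0.097 ]
red [236.8 220.6] [231 215  13  13 129] [0.5542 0.2609 0.134 ]
scene
blue [239.6 270.7] [231 264  18  14 194] [ 0.6262 -0.1386  0.137 ]
green [204.2 224.7] [197 220  16  11 129] [ 0.4625 -0.2492  0.112 ]
yellow [311.2 233.3] [303 228  17  12 159] [ 0.4638 -0.0017  0.097 ]
red [431.3 257.9] [423 250  18  17 236] [0.5666 0.2594 0.134 ]
```

View pics/endtop.png

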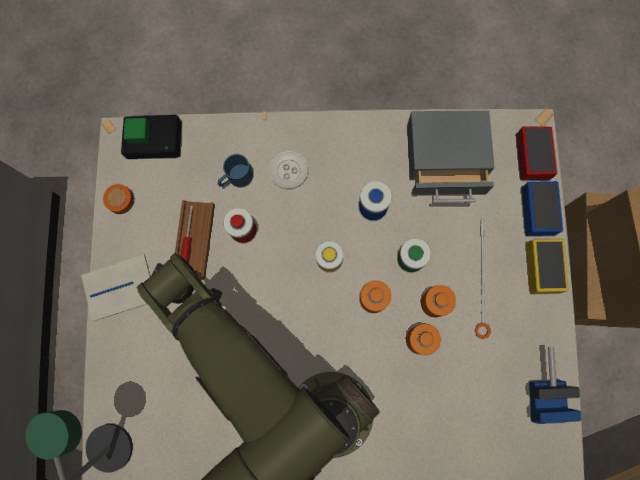

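View pics/endc.png

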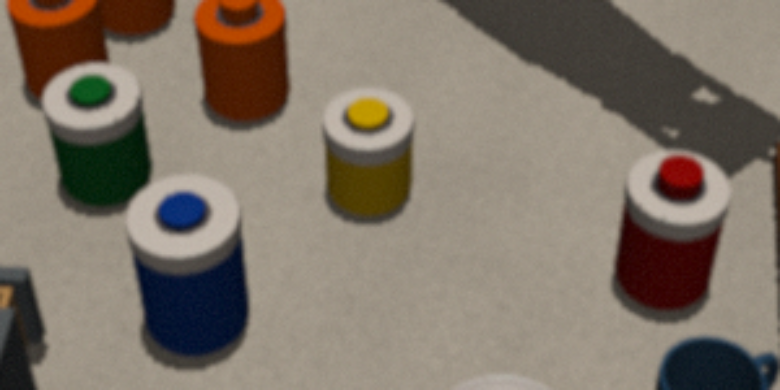

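The blue, green and yellow buttons are down, red is up, and everything else is where it started. The arm is clear, with the TCP at z = 0.227 and no contact force. Handing in.

```bash
python3 -c "
from station import ctrl
print(ctrl.hand_in())"
```

```text
the job is handed in; nothing more can be done
None
```

I pressed the blue, green and yellow buttons to their stops in that order with the closed fingertips, backed off, and handed the job in at about 16 s of the 48 s allowed.

- **Force:** readings taken at the end of each press step were 2 to 5 N (limit 25 N). With the fingertips at full depth the tip was about 1 mm past each button's stop.
- **Buttons:** the final pictures show those three buttons down and the red one still up.
- **Positions:** in the top view the canisters are within about 2 mm of where they began. The saucer, nuts, gauge rod, screwdriver and mug look unmoved by eye; the arm partly covers the screwdriver and spoon rest in that view.
- **Disagreement between cameras:** the scene camera put button positions 5 to 12 mm further out in x than the top camera, probably because the coloured button sides pulled its estimate. I went by the top view, and close-ups showed the tip over each button.
- **Finish:** the arm ended clear of everything, with no contact force beyond sensor noise.

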